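# Inspect a sensor chip under a reading lens

### The arm

A 6-joint arm with a two-finger parallel gripper is mounted at the origin on a cart in front of the work surface, level with it; the furniture and walls round the work are solid. World frame = base frame: x ahead of the robot, y to its left, z up, the work surface at z = 0. Lengths are in m, angles in rad, forces in N, time in s.
With the tool pointing down it reaches from about 0.4 to 0.925 m from the base axis. Payload 12.5 kg.
Tool frame: the origin (TCP) lies on the centre line of the jaws, within the pads' length; the fingertips stand 8 mm ahead of it and the grasp point (between the pads) lies 11 mm behind it; z points along the fingers, y is the direction in which the jaws open and shut (so a half turn about z gives the same grasp; the last joint's range is limited). The gripper opens to 95 mm and grips with 3 to 60 N. Pads are 20 mm wide; open, the fingers measure 119 mm over their backs; the gripper's body (75 mm by 180 mm) begins 59 mm behind the grasp point.
Start: joints at [1.071, 0.491, 1.559, -0, 1.092, -0.106], TCP at [0.24, 0.577, 0.223] pointing down, gripper open.
Joint ranges: [-3.1, 3.1], [-0.84, 2.19], [0.05, 2.79], [-1.13, 4.28], [0.06, 2.93], [-2.69, 2.69]. Speed limits (rad/s): [2.22, 2.22, 2.79, 3.14, 3.14, 3.14].

### API

Orientations are given as a rotation vector (axis times angle).
In Python, from station import robot gives the robot as it stands. The module is installed in compiled form; this text tells all that it offers.
- The arm moves only by the tool apply_moves, never from a script. Its arguments are lists of equal length, an entry for each row: "delta_rot": the turn, a rotation vector about the tool's x, y, z in degrees, a list of three; "slide": the shift along the tool's x, y, z in mm, a list of three; "hand": the opening, from 0 (shut) to 1 (fully open). In form: {"delta_rot": [[wx, wy, wz], ...], "slide": [[dx, dy, dz], ...], "hand": [hand, ...]}. A call has 1 to 8 rows; each row is the pose to reach, as a shift and turn from the pose commanded when the call began, along the tool's axes at that moment; what a row does not reach only later rows make up. A row lasts 1/12 s, in which the tool goes at most 41.7 mm and 7.16 degrees, less where a joint would pass 70% of its speed; a pose out of reach is approached as far as the arm can. A call with a gripper value outside its range is refused whole. The fingers move at their own pace and stop on an object; "force" is the grip in N (left out, the last holds). Time passes only in rows, so rows that repeat a pose let the fingers close. It gives the time, the measured TCP pose, the force and the opening at its end, in the units of the state.
- robot.sense(): the state, without advancing time (a new reading comes with each control period).
- robot.get_image(name): name is "side" or "top"; returns a dict with "color" (420x560x3 uint8, red, green, blue), "z_map" (420x560 float32, m along the optical axis (not along the pixel's ray), 0 where there is no reading), "vertical_fov" (degrees; the focal length in pixels is half the picture's height over the tangent of half this angle, whatever the lens; pixels are square), "cx", "cy" (the principal point, pixels), "R" (3x3) and "t" (3): a world point X has camera coordinates R X + t. Camera axes: x right, y down, z forward; pixel columns grow to the right and rows downward; lengths in m; the calibration is good to about 2 mm. A picture is of the moment at which its call begins.
- robot.job_done(): hands the job in, once; it reports no verdict.
Trained networks look in the newest picture that a camera, given by its name, has taken for a name from the list of things; names that differ only in an ending like _2 or _b are one class to them, and where a whole thing is asked for, a point or a joint stands for the part that bears it (a point fixed in the world has none). Each returns a list of dicts, best first, with "conf" (0 to 1); they miss things now and then, are a little off and sometimes report something else, mostly with a low value. They report only what shows in the picture. A call takes as long as a camera call. They do not tell look-alikes from the thing itself.
- robot.look_for(label, camera): "box" ([centre column, centre row, width, height] as shares, 0 to 1, of the picture: columns of its width, rows of its height, round what is visible of it).
- robot.regions_of(label, camera): "mask" (420x560 bool, what is visible of it) and "box" ([centre column, centre row, width, height] as shares, 0 to 1, of the picture: columns of its width, rows of its height, round what is visible of it).
- robot.mark_of(label, camera): "at" ([column, row] as shares, 0 to 1, of the picture: columns of its width, rows of its height: a listed point, or the origin of a listed thing).
The state is a dict: "time_s": time; "qpos": joint angles; "dq": joint speeds; "joint_torque": joint torques, N m; "position": TCP position; "tool_rot": TCP orientation; "force": force on the tool from outside, world axes, zero at the start; "torque": the same for the moment, N m; "opening": finger opening in m.
Only numpy, scipy, OpenCV 4.12 (cv2) and the standard library are available. Lean on these libraries where they do the work, as an engineer would, in place of code of your own. Each camera call takes 0.05 s, during which the arm holds its last target.

### The job

Uncover the sensor chip: take the fragile porcelain lid off the glass dish by its knob, gripping it lightly (no more than about 40 N) and setting it down gently, right way up, on the bare worktop. Then pick up the reading lens by its handle and hold it level and still over the chip's round gold electrode, with the lens at the focal height marked by the pointer on the support stand. Finish while still holding it there, with the lens clear of the dish and the stand, and leave the chip in its dish and the other things where they stand.

Things in the scene. Friction and masses are not known exactly. Their poses are not given: they have to be found in the camera images.
- stand: support stand, fixed to the worktop: grey base plate 110 x 190 x 10 mm (x, y, z), with an upright steel rod 12 mm thick, its top 175 mm above the worktop, at y = +72 mm in the plate's frame. Origin: centre of the plate's underside, on the worktop; z up. The dish stands on the plate's top about 35 mm to the -y side of the origin
- pointer_tip (a point): tip of the thin steel pointer that a small clamp (27 mm across) holds level on the stand's rod; it points from the rod towards the dish (the stand's -y) and its tip is 40 mm from the rod's axis. Its height, different every time, is the marked focal height. Clamp and pointer are fixed
- dish: small round clear glass dish, 54 mm across, 26 mm high, wall 2.5 mm, floor 3 mm thick, loose, standing on the stand's base plate (10 mm above the worktop). Origin: centre of its underside, z up
- lid: round white porcelain lid, 64 mm across and 33 mm high with its knob, 70 g, loose over the dish: its 9 mm skirt hangs outside the dish's rim with 2.5 mm of play all round, its underside resting on the rim. Origin: centre of the skirt's lower edge (17 mm above the dish's underside when closed, 0 when set down on the worktop), z up. Fragile: it breaks when gripped with over about 60 N, or when let fall more than a few mm
- lid_knob (a point): middle of the lid's knob: a round white upright knob 18 mm across and 16 mm high, on the lid's axis; this point is 25 mm above the skirt's lower edge, and the knob reaches 8 mm above and below it
- chip: white ceramic sensor chip 16 x 26 x 3 mm (x, y, z) lying on the dish's floor, hidden until the lid is off. Origin: centre of its underside
- electrode (a point): the chip's round gold electrode, 7 mm across, on the chip's top face 6 mm from its middle towards its +y end: the spot to be inspected
- loupe: hand reading lens lying flat on the notebook: round bright metal frame 62 mm across and 13 mm thick with a clear glass lens, and a straight flat grey handle along the loupe's -x. The handle is 82 mm long, 16 mm wide (y), 13 mm thick (z) and runs from 51 to 133 mm from the lens's centre; 85 g. Origin: underside of the frame, below the lens's centre; z up, at right angles to the lens
- loupe_lens (a point): centre of the glass lens, half way up the frame's 13 mm thickness (6.5 mm above the loupe's origin)
- loupe_grip (a point): point in the middle of the handle's thickness, 90 mm from the lens's centre along the loupe's -x
- notebook: black-covered notebook 170 x 125 mm (x, y), fixed; its cover is 12 mm above the worktop. Origin: centre of its underside
- timer: white bench timer 62 x 65 x 18 mm, bystander, behind the work; origin: centre of its underside
- tube_rack: green rack of capped tubes 80 x 154 x 119 mm, bystander, far left; origin: centre of its underside
- amber_jar: dark brown jar with a black cap, 52 mm across, 89 mm high, bystander, on the left; origin: centre of its underside
- marker: white and black marker pen, 135 mm long, lying on the worktop on the right, bystander; origin: centre of its underside
Not all that is in view belongs to the job. What is meant by the lid is not turquoise, and is the smaller of those in its own colour.

How it is judged:
On the way, in this order (a step that is already met when the one before it is completed fails the run):
1. the lid stands upright on the bare worktop, let go and at rest (height (world z) of lid below 0.005 m and angle between lid's own z axis and vertical below 0.1 rad and contact force between the fingers and lid below 0.1 N and linear speed of lid below 0.02 m/s), for 0.2 s.
2. the lens is picked up, clear of the notebook (height (world z) of loupe_lens above 0.05 m and contact force between the fingers and loupe above 1 N), for 0.2 s.
At the end, for the whole second after the job is handed in: The fingers hold the lens, still, its centre within 10 mm (seen from above) of the electrode, within 6 mm of the pointer tip's height, tilted less than 0.10 rad (about 6 degrees), touching neither stand nor dish; the lid stands upright on the bare worktop at rest; the chip lies in the upright dish (horizontal distance between loupe_lens and electrode below 0.01 m and z of loupe_lens in the frame of pointer_tip between -0.006 and 0.006 m and angle between each of loupe, lid's own z axis and vertical below 0.1 rad and linear speed of each of loupe, lid below 0.02 m/s and contact force between the fingers and loupe above 1 N and contact force between loupe and stand below 0.2 N and contact force between loupe and dish below 0.2 N and height (world z) of lid below 0.005 m and horizontal distance between chip and dish below 0.018 m and z of chip in the frame of dish below 0.008 m and angle between dish's own z axis and vertical below 0.05 rad); the arm keeps its last pose, push and grip.
It fails at once if the porcelain lid is squeezed or knocked too hard (contact forces on it add up to over 120 N, as from two fingers gripping with 60 N) (contact force between lid and anything else above 120 N).
It fails at once if the lid is dropped or banged down: within 15 mm of the worktop it moves faster than 0.35 m/s (height (world z) of lid below 0.015 m and linear speed of lid above 0.35 m/s).
It fails at once if the lens knocks the dish or the chip (contact force between loupe and dish above 2 N or contact force between loupe and chip above 2 N).
It fails at once if the dish is shoved more than 20 mm from where it stood (distance of dish from where it was at the start of the episode above 0.02 m).
It fails at once if a bystander is moved more than 20 mm (distance of any of timer, tube_rack, amber_jar, marker from where it was at the start of the episode above 0.02 m).
It also fails if it takes over 64 s, if anything falls off the work surface, if the arm or the gripper's body presses on something with over 40 N, if the wrist force passes 120 N, or if a joint passes its speed limit or range.

## Working session

There is one attempt and no reset: what is moved stays moved. The work goes in short steps, Python scripts to look and compute and a tool call to move; the robot and the scene stay as the last step left them, time stands still between calls to the robot, and variables do not carry over. Pictures are saved under pics/ and viewed, and the job is handed in when it is done.

Besides the shell and the picture viewer there is one more tool, called after "Emit:" as name(argument=value, ...) on one line, values as JSON. apply_moves: Moves the arm, as the interface text tells. Its arguments: {"type":"object","properties":{"delta_rot":{"type":"array"},"slide":{"type":"array"},"hand":{"type":"array"},"force":{"type":"number"}},"required":["delta_rot","slide","hand"]}

```bash
mkdir -p pics; cat > h.py <<'E'
import numpy as np, cv2
from scipy.spatial.transform import Rotation as Ro
from station import robot
def K(im):
    f=420/2/np.tan(np.radians(im["vertical_fov"])/2); return f,im["cx"],im["cy"]
def cloud(im):
    f,cx,cy=K(im); z=im["z_map"]; v,u=np.mgrid[:420,:560]
    P=np.stack([(u-cx)/f*z,(v-cy)/f*z,z],-1)
    return (P-im["t"])@im["R"]  # R^T (P-t)
def ray(im,u,v,h):
    f,cx,cy=K(im); R=np.array(im["R"]); o=-R.T@im["t"]; d=R.T@np.array([(u-cx)/f,(v-cy)/f,1]); return o+d*(h-o[2])/d[2]
def proj(im,X):
    f,cx,cy=K(im); p=np.array(im["R"])@X+im["t"]; return p[0]/p[2]*f+cx,p[1]/p[2]*f+cy
def save(im,n,crop=None,s=1):
    c=im["color"][:,:,::-1]
    if crop: c=c[crop[1]:crop[3],crop[0]:crop[2]]
    cv2.imwrite("pics/"+n,cv2.resize(c,None,fx=s,fy=s,interpolation=cv2.INTER_CUBIC))
E
python3 - <<'E'
from h import *
for c in ("top","side"):
    im=robot.get_image(c); save(im,c+"0.png"); np.savez(c+"0.npz",**im)
    print(c,im["vertical_fov"],-np.array(im["R"]).T@im["t"])
    for l in ["lid","lid_knob","dish","loupe","loupe_lens","loupe_grip","pointer_tip","stand","notebook","timer","marker","amber_jar","tube_rack"]:
        print(l,[(np.round(np.array(m["at"])*[560,420],1).tolist(),round(m["conf"],2)) for m in robot.mark_of(l,c)])
print(robot.sense())
E
```

```text
top 54.33360547020298 [0.03061847 0.10491047 1.38671635]
lid [([298.2, 218.6], 0.69), ([140.0, 240.8], 0.66), ([258.1, 223.4], 0.58)]
lid_knob [([135.8, 237.7], 0.93), ([259.2, 224.4], 0.63), ([299.8, 213.9], 0.54)]
dish []
loupe [([362.0, 229.7], 0.71)]
loupe_lens [([361.7, 226.6], 0.94)]
loupe_grip [([385.5, 229.0], 0.87)]
pointer_tip [([238.8, 220.7], 0.38)]
stand [([249.7, 232.1], 0.59)]
notebook [([376.0, 232.2], 0.69)]
timer [([323.3, 204.5], 0.78)]
marker [([427.9, 221.7], 0.54)]
amber_jar [([181.4, 249.1], 0.56)]
tube_rack [([174.8, 206.3], 0.71), ([258.6, 225.3], 0.67)]
side 46.469364658147825 [ 0.02544724 -1.2061463   0.79232622]
lid [([258.5, 224.5], 0.66), ([287.2, 249.9], 0.53), ([216.4, 187.4], 0.45)]
lid_knob [([260.4, 219.5], 0.65), ([217.7, 181.0], 0.59), ([284.1, 241.5], 0.5)]
dish [([260.0, 230.6], 0.56)]
loupe [([303.2, 299.9], 0.73), ([302.1, 290.0], 0.7)]
loupe_lens [([302.1, 286.0], 0.66)]
loupe_grip [([309.1, 303.5], 0.71), ([216.9, 202.2], 0.47)]
pointer_tip [([250.5, 195.1], 0.62)]
stand [([255.8, 228.4], 0.67), ([354.9, 345.7], 0.66), ([258.0, 219.2], 0.41)]
notebook [([304.7, 298.4], 0.69)]
timer [([321.7, 261.8], 0.84)]
marker [([353.3, 346.0], 0.65), ([258.4, 216.5], 0.52)]
amber_jar [([216.9, 202.5], 0.52)]
tube_rack [([252.2, 195.5], 0.68)]
{'time_s': 1.4, 'qpos': array([ 1.07140868e+00,  4.90865423e-01,  1.55890402e+00,  3.01284609e-06,
        1.09169025e+00, -1.05567681e-01]), 'dq': array([-0.00051837, -0.00021607,  0.00070094,  0.00106812,  0.00031502,
        0.00038972]), 'joint_torque': array([ 1.06302330e-03, -6.12474275e+01, -2.58428442e+01,  6.93338178e-02,
        4.45738295e-02, -4.26779320e-05]), 'position': array([0.23979186, 0.57718754, 0.22268105]), 'tool_rot': array([6.14615962e-01, 3.08084708e+00, 2.00624139e-04]), 'force': array([-0.05957772, -0.62651428,  0.31499176]), 'torque': array([-0.00660418,  0.0330344 , -0.00793798]), 'opening': 0.09487920474018333}
```

View pics/top0.png

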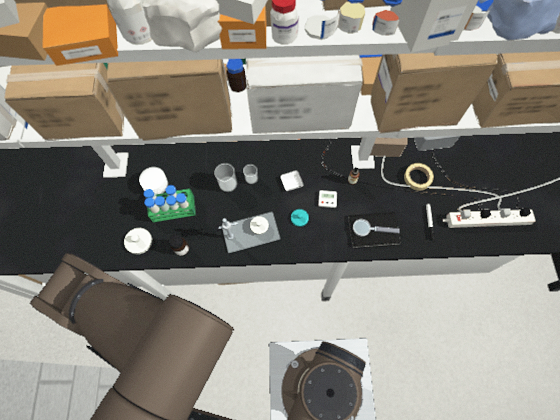

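View pics/side0.png

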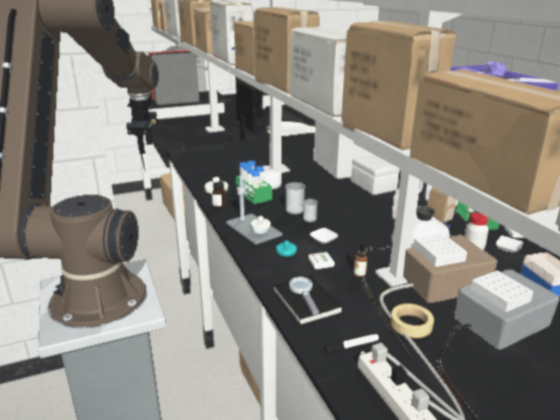

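```bash
python3 - <<'E'
from h import *
a=dict(np.load("top0.npz")); save(a,"topc.png",(120,160,320,290),4)
b=dict(np.load("side0.npz")); save(b,"sidec.png",(190,150,350,270),5)
P=cloud(a)
for u,v in [(298,216),(138,239),(258,223),(361,227),(385,229),(250,250),(330,300),(428,222),(323,204)]:print(u,v,P[v,u].round(4))
P=cloud(b)
for u,v in [(260,219),(217,181),(284,241)]:print(u,v,P[v,u].round(4))
E
```

```text
298 216 [0.5715 0.0413 0.0315]
138 239 [0.5056 0.5997 0.0342]
258 223 [0.5413 0.1827 0.0545]
361 227 [ 0.5243 -0.1809  0.023 ]
385 229 [0.0306 0.1049 1.3867]
250 250 [0.4607 0.2149 0.003 ]
330 300 [ 0.4303 -0.1515 -0.8687]
428 222 [ 0.5374 -0.4263  0.0143]
323 204 [ 0.621 -0.053  0.017]
260 219 [0.5372 0.1745 0.0568]
217 181 [0.4786 0.4822 0.0875]
284 241 [0.5688 0.0431 0.0334]
```

View crops.

View pics/topc.png

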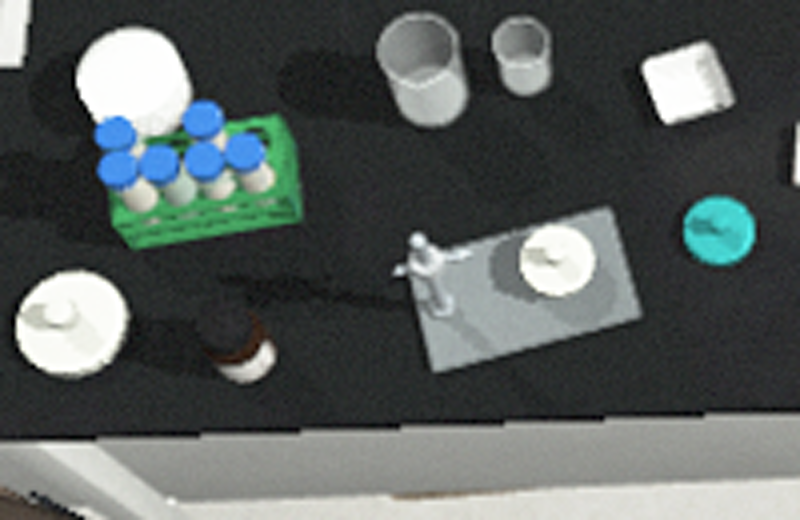

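View pics/sidec.png

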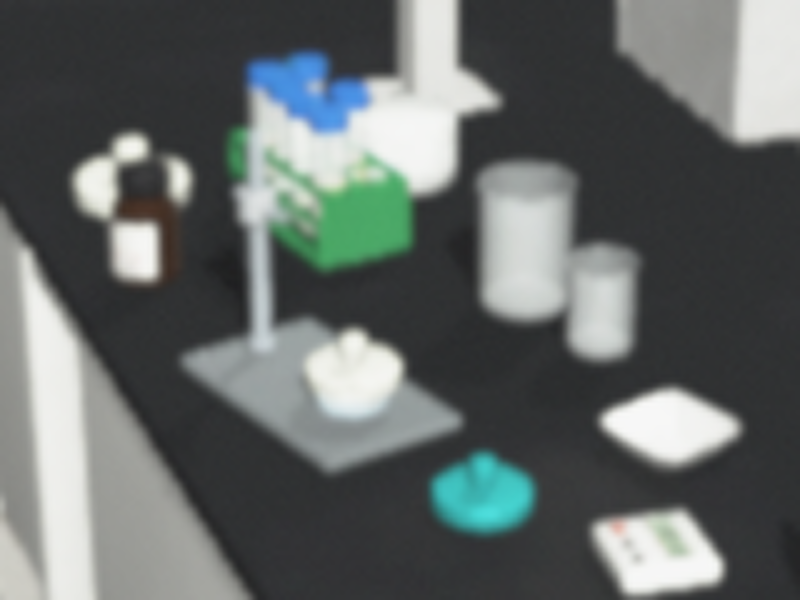

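```bash
python3 - <<'E'
from h import *
a=dict(np.load("top0.npz")); save(a,"topl.png",(330,190,450,270),6)
P=cloud(a); 
def info(n,m):
    q=P[m]; print(n,len(q),q.min(0).round(4),q.max(0).round(4),q.mean(0).round(4), ((q.min(0)+q.max(0))/2).round(4))
z=P[...,2];x=P[...,0];y=P[...,1];ok=a["z_map"]>0
col=a["color"].astype(int)
reg=ok&(x>.45)&(x<.64)&(y>.1)&(y<.32)
m=reg&(z>.03)&(z<.07)&(y<.23); info("lid+",m)
m=reg&(z>.049)&(z<.07)&(y<.22); info("knob",m)
m=reg&(z>.075); info("rod",m); print(P[m].round(3))
# plate rect
m=reg&(z>.006)&(z<.016)
r=cv2.minAreaRect(P[m][:,:2].astype(np.float32)*1000); print("plate",r,cv2.boxPoints(r))
# other big white lid
m=ok&(x>.42)&(x<.6)&(y>.52)&(y<.68)&(z>.01)&(z<.06); info("whitelid2",m)
# loupe
for b0,b1 in((.017,.04),):
    m=ok&(x>.42)&(x<.62)&(y>-.36)&(y<-.1)&(z>b0)&(z<b1); info("loupe",m)
m=ok&(x>.42)&(x<.62)&(y>-.36)&(y<-.1)&(z>.008)&(z<.016); r=cv2.minAreaRect(P[m][:,:2].astype(np.float32)*1000); print("nb",r)
m=ok&(z>.1)&(x>.5)&(abs(y)<.5); info("high",m)
for l in ["lid","loupe"]:
    for t in robot.regions_of(l,"top"):
        info(l+str(round(t["conf"],2)),t["mask"]&ok)
for l in ["pointer_tip","loupe_grip","loupe_lens"]:
    for t in robot.mark_of(l,"side")[:1]:print(l,np.array(t["at"])*[560,420])
E
```

```text
lid+ 250 [0.5077 0.152  0.0315] [0.5716 0.2124 0.0639] [0.5386 0.1821 0.0409] [0.5396 0.1822 0.0477]
knob 24 [0.5317 0.1754 0.0502] [0.5477 0.1897 0.0639] [0.5391 0.1822 0.0571] [0.5397 0.1826 0.0571]
rod 7648 [0.4941 0.1    0.0783] [0.64   0.32   0.8854] [0.6292 0.2109 0.7455] [0.567  0.21   0.4818]
[[0.638 0.304 0.881]
 [0.64  0.303 0.88 ]
 [0.637 0.3   0.882]
 ...
 [0.506 0.283 0.082]
 [0.507 0.28  0.078]
 [0.502 0.286 0.082]]
plate ((547.8743286132812, 209.30079650878906), (179.58990478515625, 216.20492553710938), 3.0581018924713135) [[452.44016  312.4589  ]
 [463.97433   96.561844]
 [643.3085   106.1427  ]
 [631.7743   322.03973 ]]
whitelid2 617 [0.4595 0.52   0.0102] [0.5996 0.6547 0.0597] [0.5172 0.5992 0.0237] [0.5296 0.5874 0.0349]
loupe 409 [ 0.4558 -0.311   0.017 ] [ 0.5792 -0.1399  0.0329] [ 0.5191 -0.2167  0.0219] [ 0.5175 -0.2255  0.025 ]
nb ((529.8035888671875, -245.712158203125), (159.8687744140625, 213.0826873779297), 3.0312340259552)
high 62299 [ 0.5001 -0.5     0.1   ] [0.9083 0.5    0.8875] [0.6542 0.0215 0.6758] [ 0.7042 -0.      0.4937]
lid0.69 239 [ 0.5423  0.0076 -0.0027] [0.6094 0.0663 0.0378] [0.5719 0.0376 0.0135] [0.5758 0.037  0.0176]
lid0.63 549 [ 0.4595  0.564  -0.0042] [0.5503 0.6643 0.0535] [0.5023 0.6078 0.0194] [0.5049 0.6142 0.0246]
lid0.49 257 [0.5077 0.152  0.0084] [0.5716 0.2124 0.0639] [0.5378 0.1821 0.0404] [0.5396 0.1822 0.0362]
loupe0.81 350 [ 0.4923 -0.3064  0.0096] [ 0.5524 -0.151   0.0329] [ 0.5185 -0.2087  0.0219] [ 0.5223 -0.2287  0.0212]
loupe0.63 279 [ 0.6092 -0.1011  0.0012] [ 0.6762 -0.035   0.026 ] [ 0.6406 -0.0681  0.0156] [ 0.6427 -0.068   0.0136]
pointer_tip [250.488 195.09 ]
loupe_grip [309.12  303.492]
loupe_lens [302.12 286.02]
```

View pics/topl.png

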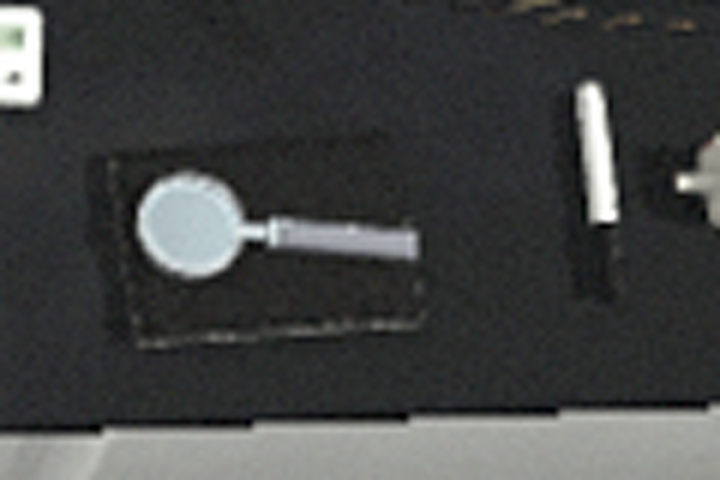

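```bash
python3 - <<'E'
from h import *
a=dict(np.load("top0.npz")); b=dict(np.load("side0.npz"))
save(a,"pt.png",(215,210,265,250),14); save(b,"ps.png",(225,160,285,240),8)
c=a["color"].astype(int); P=cloud(a)
m=np.zeros((420,560),np.uint8)
roi=(slice(205,258),slice(220,285))
print(c[245,240],c[230,265],c[240,290],c[240,258])
g=(c.min(2)>75)&(c.max(2)<200)
m[roi]=g[roi]; m=cv2.morphologyEx(m,cv2.MORPH_OPEN,np.ones((3,3),np.uint8)); 
n,l,s,_=cv2.connectedComponentsWithStats(m); k=1+s[1:,4].argmax(); print(s[k])
v,u=np.nonzero(l==k); cv2.imwrite("pics/m.png",(l==k)[200:260,215:290].astype(np.uint8)*255)
W=np.array([ray(a,uu,vv,.01)[:2] for uu,vv in zip(u,v)])
r=cv2.minAreaRect((W*1000).astype(np.float32)); print(r, cv2.boxPoints(r))
# shelf profile
for vv in range(60,215,8): print(vv,P[vv,300].round(3), P[vv,205].round(3))
E
```

```text
[145 152 150] [255 255 255] [42 44 46] [160 169 169]
[ 223  212   57   41 1245]
((527.2769775390625, 212.48098754882812), (112.36829376220703, 191.38307189941406), 13.645326614379883) [[450.10397  292.21716 ]
 [495.25336  106.235916]
 [604.44995  132.74481 ]
 [559.3006   318.72607 ]]
60 [0.706 0.047 0.658] [0.676 0.256 0.697]
68 [0.685 0.048 0.655] [0.659 0.256 0.692]
76 [0.66  0.049 0.657] [0.649 0.258 0.678]
84 [0.643 0.05  0.651] [0.649 0.263 0.652]
92 [0.643 0.049 0.623] [0.648 0.267 0.626]
100 [0.642 0.048 0.595] [0.648 0.273 0.597]
108 [0.64  0.048 0.567] [0.646 0.277 0.569]
116 [0.64  0.047 0.535] [0.647 0.284 0.536]
124 [0.642 0.045 0.497] [0.645 0.289 0.504]
132 [0.639 0.044 0.464] [0.648 0.296 0.464]
140 [0.907 0.016 0.001] [0.638 0.3   0.441]
148 [0.871 0.018 0.001] [0.884 0.39  0.001]
156 [ 0.836  0.02  -0.001] [0.845 0.387 0.006]
164 [ 0.803  0.021 -0.005] [ 0.813  0.387 -0.   ]
172 [ 0.765  0.023 -0.001] [ 0.78   0.386 -0.003]
180 [0.72  0.026 0.021] [ 0.746  0.385 -0.004]
188 [ 0.698  0.027 -0.003] [ 0.71   0.383 -0.001]
196 [ 0.664  0.028 -0.   ] [0.676 0.381 0.002]
204 [0.63  0.03  0.003] [0.642 0.379 0.005]
212 [0.594 0.032 0.014] [ 0.614  0.38  -0.003]
```

```bash
sleep 1; ls pics
```

```text
m.png
ps.png
pt.png
side0.png
sidec.png
top0.png
topc.png
topl.png
```

View pics/pt.png

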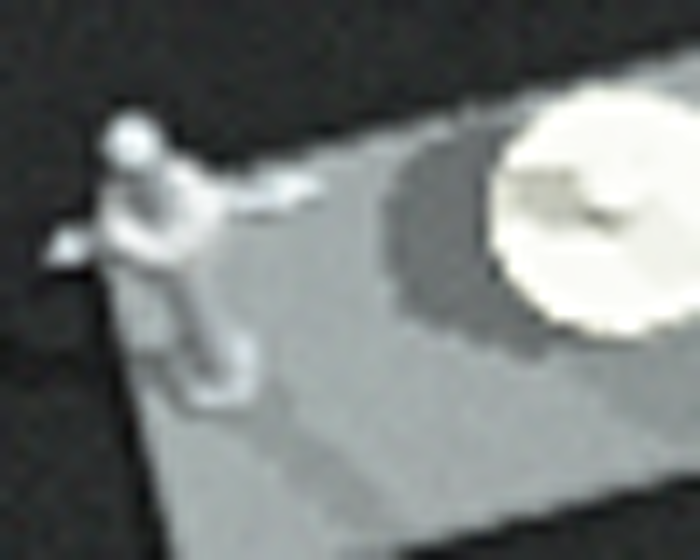

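View pics/ps.png

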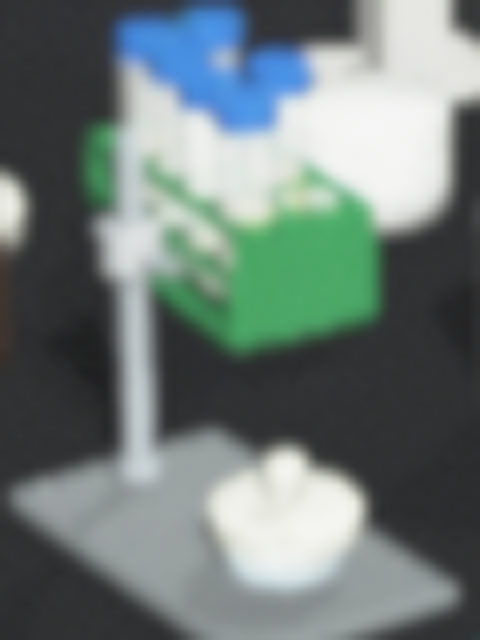

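```bash
python3 - <<'E'
from h import *
a=dict(np.load("top0.npz")); b=dict(np.load("side0.npz"))
d=np.array([-.236,.972]); c=np.array([.5273,.2125]); rod=c+.072*d; tip=c+.032*d
print("rod",rod,"tip",tip)
for z in (.01,.09,.1,.11,.12,.13,.14,.175):
    f=lambda im,o:np.round(proj(im,np.array([*o,z])),1)
    print(z,"top rod",f(a,rod),"tip",f(a,tip),"side rod",f(b,rod),"tip",f(b,tip))
for n,(u,v) in {"lens":(361.8,227.5),"end":(399.5,230.4),"h0":(375.3,228.4)}.items(): print(n,ray(a,u,v,.024))
L=ray(a,361.8,227.5,.0185);
P=cloud(a);z=P[...,2];m=(z>.017)&(z<.04)&(P[...,1]>-.32)&(P[...,1]<-.14)&(P[...,0]>.48)&(P[...,0]<.56)
print(m.sum())
# bright mask of loupe
g=a["color"].min(2); mm=np.zeros_like(g); mm[210:245,345:405]=(g[210:245,345:405]>90)
v,u=np.nonzero(mm); W=np.array([ray(a,x,y,.025)[:2] for x,y in zip(u,v)])*1000
fr=W[W[:,1]>-216]; (cc,r)=cv2.minEnclosingCircle(fr.astype(np.float32)); print("frame",cc,r,fr.mean(0))
hd=W[W[:,1]<-232]; q=cv2.minAreaRect(hd.astype(np.float32)); print("handle",q,hd.mean(0))
l=cv2.fitLine(hd.astype(np.float32),cv2.DIST_L2,0,.01,.01).ravel();print(l, W[:,1].min())
s=robot.sense(); print(Ro.from_rotvec(s["tool_rot"]).as_matrix().round(4))
kn=(z>.057)&(z<.07)&(P[...,1]>.15)&(P[...,1]<.215)&(P[...,0]>.5)&(P[...,0]<.58);print(P[kn].round(4))
Q=cloud(b); kn=(Q[...,2]>.053)&(Q[...,2]<.08)&(Q[...,1]>.15)&(Q[...,1]<.215)&(Q[...,0]>.5)&(Q[...,0]<.58);print(Q[kn].round(4))
E
```

```text
rod [0.510308 0.282484] tip [0.519748 0.243604]
0.01 top rod [230.7 236.7] tip [241.7 233.7] side rod [242.4 219.5] tip [248.5 223.6]
0.09 top rod [227.7 228.9] tip [239.4 225.9] side rod [241.8 199. ] tip [248.  202.9]
0.1 top rod [227.4 227.9] tip [239.  224.8] side rod [241.7 196.4] tip [248.  200.2]
0.11 top rod [227.  226.8] tip [238.7 223.8] side rod [241.6 193.8] tip [247.9 197.6]
0.12 top rod [226.6 225.8] tip [238.4 222.7] side rod [241.5 191.1] tip [247.8 194.9]
0.13 top rod [226.2 224.7] tip [238.1 221.6] side rod [241.4 188.5] tip [247.8 192.2]
0.14 top rod [225.7 223.6] tip [237.8 220.5] side rod [241.4 185.8] tip [247.7 189.5]
0.175 top rod [224.2 219.7] tip [236.6 216.5] side rod [241.1 176.3] tip [247.5 179.9]
lens [ 0.52198259 -0.1832934   0.024     ]
end [ 0.50599764 -0.31578093  0.024     ]
h0 [ 0.51677104 -0.23086434  0.024     ]
372
frame (523.4122924804688, -183.45578002929688) 32.79429244995117 [ 523.5562412  -182.62792343]
handle ((489.9062194824219, -269.94317626953125), (81.62361907958984, 62.242820739746094), 81.01055145263672) [ 510.35158736 -273.67164923]
[... 237 characters left out ...]
3]
 [0.5458 0.1788 0.0618]
 [0.5429 0.1892 0.0608]
 [0.5427 0.1858 0.0611]
 [0.5417 0.1822 0.0631]
 [0.543  0.1789 0.0596]
 [0.5433 0.1755 0.0585]
 [0.5383 0.1891 0.063 ]
 [0.5379 0.1856 0.0639]
 [0.5386 0.1754 0.061 ]
 [0.5363 0.186  0.0583]
 [0.5362 0.1826 0.0582]]
[[0.5385 0.1874 0.062 ]
 [0.5436 0.1914 0.0592]
 [0.5454 0.1867 0.061 ]
 [0.5348 0.1873 0.0589]
 [0.5372 0.184  0.06  ]
 [0.5394 0.1803 0.0613]
 [0.544  0.1829 0.0592]
 [0.5475 0.1828 0.0586]
 [0.5322 0.1802 0.0589]
 [0.5352 0.1787 0.059 ]
 [0.538  0.1765 0.0595]
 [0.5396 0.1714 0.0615]
 [0.5476 0.183  0.0547]
 [0.532  0.1799 0.0553]
 [0.5353 0.1791 0.0551]
 [0.5372 0.1745 0.0568]
 [0.54   0.1725 0.0572]
 [0.5445 0.175  0.0552]]
```

Candidates for the lid: big white lid (138,239, ~95 mm), small white lid on the dish (258,224, ~64 mm) and a turquoise lid (298,216). The small white one fits: not turquoise, and the smaller of the two white ones. The enlarged crop shows it sitting on the glass dish on the stand.

```bash
cat > go.py <<'E'
import sys
from h import *
# args x y z yaw_of_tool_y(deg)   (tool straight down)
def plan(x,y,z,yaw):
    s=robot.sense(); R=Ro.from_rotvec(s["tool_rot"]).as_matrix(); p=s["position"]
    a=np.radians(yaw); ty=np.array([np.cos(a),np.sin(a),0]); tz=np.array([0,0,-1.]); T=np.stack([np.cross(ty,tz),ty,tz],1)
    print("t",s["time_s"],"p",p.round(4),"yaw",np.degrees(np.arctan2(R[1,1],R[0,1])).round(2),"F",s["force"].round(2),"op",round(s["opening"],4))
    print("slide mm",(R.T@(np.array([x,y,z])-p)*1000).round(1),"rot",np.degrees(Ro.from_matrix(R.T@T).as_rotvec()).round(2))
if len(sys.argv)>4: plan(*map(float,sys.argv[1:5]))
else:
    s=robot.sense(); print(s)
E
python3 go.py .5395 .182 .225 13.65
```

```text
t 1.65 p [0.2398 0.5772 0.2226] yaw 67.44 F [ 0.27  0.23 -0.13] op 0.0952
slide mm [-428.4 -250.    -2.4] rot [ 0.   -0.   53.79]
```

Emit:
apply_moves(delta_rot=[[0,0,6],[0,0,12],[0,0,18],[0,0,25],[0,0,32],[0,0,39],[0,0,46],[0,0,49]], slide=[[-20,-12,-3],[-55,-32,-3],[-90,-52,-3],[-125,-73,-3],[-160,-93,-3],[-195,-114,-3],[-230,-134,-3],[-265,-155,-3]], hand=[0.4,0.4,0.4,0.4,0.4,0.4,0.4,0.4], force=20)

```text
time_s: 2.32
position: [0.426, 0.3307, 0.2259]
tool_rot: [1.845, 2.542, 0.001]
force: [1.2, 0.3, -0.1]
opening: 0.0472
```

```bash
python3 go.py .5395 .182 .225 13.65
```

```text
t 2.3167 p [0.426  0.3307 0.2259] yaw 18.05 F [ 1.24  0.32 -0.05] op 0.0472
slide mm [-176.6   61.9    0.9] rot [ 0.04 -0.01  4.4 ]
```

Emit:
apply_moves(delta_rot=[[0,0,2],[0,0,4.5],[0,0,4.5],[0,0,4.5],[0,0,4.5],[0,0,4.5],[0,0,4.5]], slide=[[-35,12,0],[-75,26,0],[-115,40,0],[-150,53,0],[-176,62,0],[-176,62,0],[-176,62,0]], hand=[0.4,0.4,0.4,0.4,0.4,0.4,0.4])

```text
time_s: 2.9
position: [0.5401, 0.1838, 0.2254]
tool_rot: [-1.939, -2.472, 0.0]
force: [0.7, -0.1, 0.1]
opening: 0.038
```

```bash
python3 go.py .5395 .182 .075 13.65; python3 - <<'E'
from h import *
for c in("top","side"):
    im=robot.get_image(c); np.savez(c+"1.npz",**im)
save(dict(np.load("side1.npz")),"s1.png",(190,100,350,270),4)
E
```

```text
t 2.9 p [0.5401 0.1838 0.2254] yaw 13.79 F [ 0.69 -0.13  0.08] op 0.038
slide mm [ -1.6  -1.  150.4] rot [-0.02 -0.01  0.14]
```

View pics/s1.png

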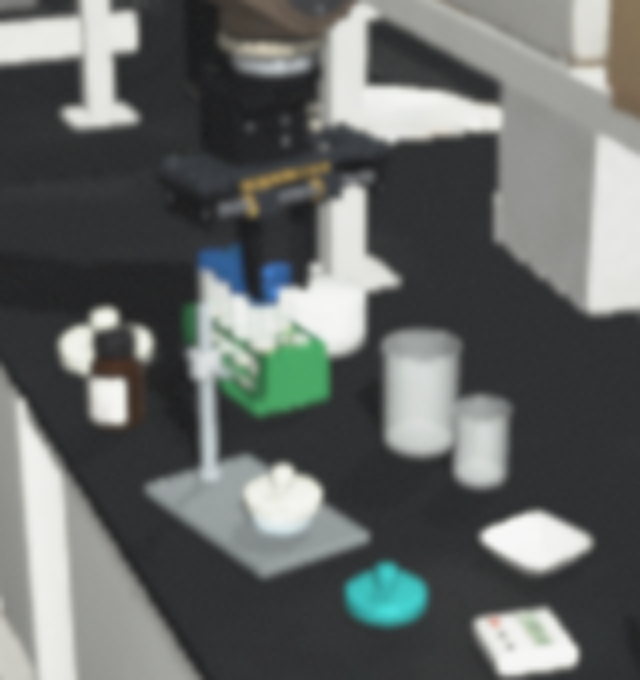

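The side view shows the gripper above the lid (knob at crop (283,473)), with its jaws square to the pointer line. Descending.

Emit:
apply_moves(delta_rot=[[0,0,0],[0,0,0],[0,0,0],[0,0,0],[0,0,0],[0,0,0],[0,0,0],[0,0,0]], slide=[[-0.5,-0.5,25],[-1,-1,55],[-1,-1,85],[-1,-1,110],[-1,-1,130],[-1,-1,145],[-1,-1,150],[-1,-1,150]], hand=[0.4,0.4,0.4,0.4,0.4,0.4,0.4,0.4])

```text
time_s: 3.67
position: [0.5379, 0.1847, 0.0748]
tool_rot: [-1.933, -2.475, 0.002]
force: [-0.3, 0.2, 0.3]
opening: 0.038
```

```bash
python3 go.py .5395 .182 .055 13.65; python3 - <<'E'
from h import *
for c in("top","side"):
    im=robot.get_image(c); np.savez(c+"2.npz",**im)
save(dict(np.load("side2.npz")),"s2.png",(220,160,310,250),6)
save(dict(np.load("top2.npz")),"t2.png",(215,190,305,260),6)
E
```

```text
t 3.6667 p [0.5379 0.1847 0.0748] yaw 14.02 F [-0.27  0.21  0.25] op 0.038
slide mm [-3.   1.  19.8] rot [-0.11 -0.01  0.37]
```

View pics/s2.png

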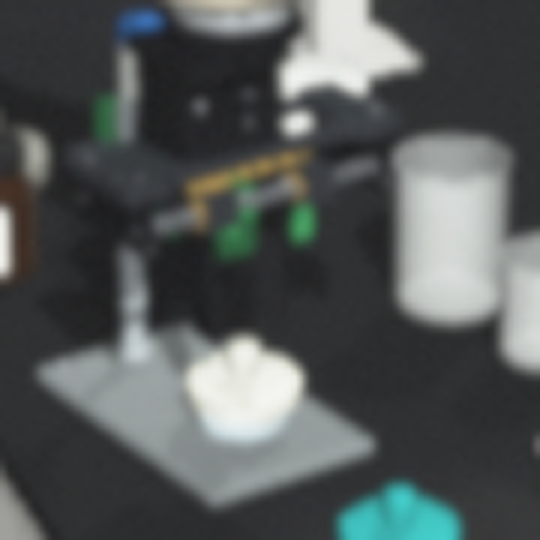

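View pics/t2.png

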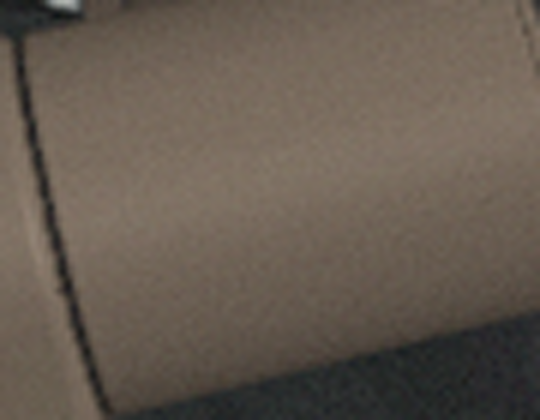

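```bash
python3 - <<'E'
from h import *
b=dict(np.load("side2.npz")); s=robot.sense();p=s["position"];R=Ro.from_rotvec(s["tool_rot"]).as_matrix();print(s["time_s"],p)
for n,v in {"tipL":[0,.019,.008],"tipR":[0,-.019,.008],"tcp":[0,0,0],"topL":[0,.019,-.06],"topR":[0,-.019,-.06]}.items():
    u=proj(b,p+R@np.array(v));print(n,((np.array(u)-[220,160])*6).round(0))
print("knobtop",(np.array(proj(b,np.array([.5395,.182,.06])))-[220,160])*6)
c=b["color"][:,:,::-1][160:250,220:310]; c=np.clip(c.astype(float)*2.5,0,255).astype(np.uint8); cv2.imwrite("pics/s2b.png",cv2.resize(c,None,fx=6,fy=6,interpolation=cv2.INTER_CUBIC))
E
```

```text
3.7667 [0.53888831 0.18451983 0.0764608 ]
tipL [264. 319.]
tipR [208. 336.]
tcp [236. 315.]
topL [263. 209.]
topR [206. 225.]
knobtop [239.10113839 342.73457031]
```

View pics/s2b.png

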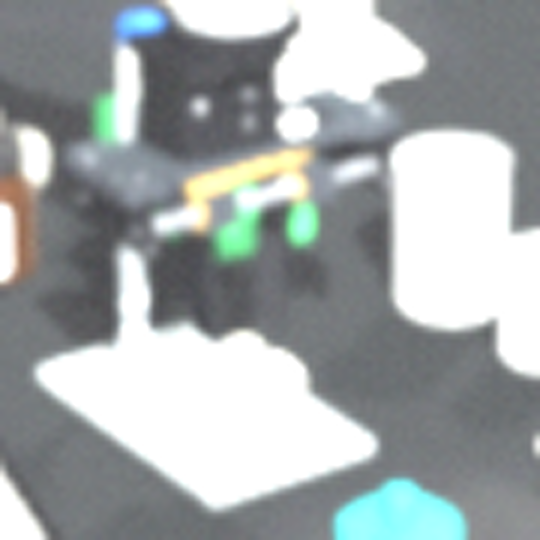

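Emit:
apply_moves(delta_rot=[[0,0,0],[0,0,0],[0,0,0],[0,0,0],[0,0,0]], slide=[[-2,0,5],[-2,0,10],[-2,0,15],[-2,0,20],[-2,0,20]], hand=[0.4,0.4,0.4,0.4,0.4])

```text
time_s: 4.18
position: [0.5389, 0.1817, 0.0547]
tool_rot: [-1.935, -2.474, 0.001]
force: [1.0, -0.6, 0.3]
opening: 0.038
```

```bash
python3 go.py .5395 .182 .055 13.65
```

```text
t 4.1833 p [0.5389 0.1817 0.0547] yaw 13.92 F [ 0.98 -0.64  0.31] op 0.038
slide mm [ 0.1  0.7 -0.3] rot [-0.07 -0.01  0.27]
```

No contact felt. Closing with 20 N.

Emit:
apply_moves(delta_rot=[[0,0,0],[0,0,0],[0,0,0],[0,0,0],[0,0,0],[0,0,0],[0,0,0],[0,0,0]], slide=[[0,0,0],[0,0,0],[0,0,0],[0,0,0],[0,0,0],[0,0,0],[0,0,0],[0,0,0]], hand=[0.3,0.25,0.2,0.15,0.1,0.1,0.1,0.1], force=20)

```text
time_s: 4.85
position: [0.5394, 0.1819, 0.0558]
tool_rot: [1.935, 2.474, 0.001]
force: [0.2, -0.0, 2.4]
opening: 0.017
```

Emit:
apply_moves(delta_rot=[[0,0,0],[0,0,0],[0,0,0],[0,0,0],[0,0,0],[0,0,0],[0,0,0],[0,0,0]], slide=[[0,0,-2],[0,0,-6],[0,0,-12],[0,0,-20],[0,0,-30],[0,0,-42],[0,0,-54],[0,0,-60]], hand=[0.1,0.1,0.1,0.1,0.1,0.1,0.1,0.1])

```text
time_s: 5.52
position: [0.5398, 0.182, 0.1178]
tool_rot: [1.935, 2.473, 0.003]
force: [0.6, -0.2, -0.3]
opening: 0.0175
```

```bash
python3 go.py .49 -.03 .115 -10; python3 - <<'E'
from h import *
for c in("side",):
    im=robot.get_image(c); np.savez(c+"3.npz",**im)
save(dict(np.load("side3.npz")),"s3.png",(220,160,320,260),6)
E
```

```text
t 5.5167 p [0.5398 0.182  0.1178] yaw 13.94 F [ 0.62 -0.18 -0.29] op 0.0175
slide mm [-193.8  -99.4    2.6] rot [ 0.13 -0.03 23.94]
```

View pics/s3.png

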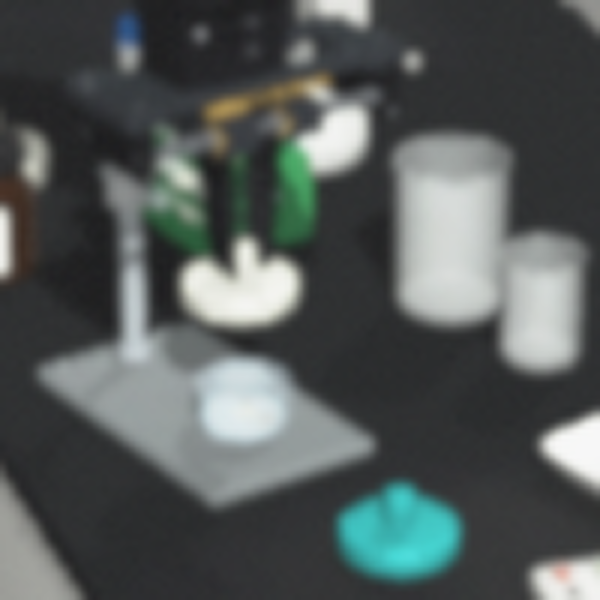

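The lid is up and level in the jaws (crop (240,285)); the dish with the chip is uncovered at (243,400). Moving to the free spot.

Emit:
apply_moves(delta_rot=[[0,0,2],[0,0,5],[0,0,9],[0,0,13],[0,0,17],[0,0,21],[0,0,24],[0,0,24]], slide=[[-10,-5,0],[-32,-16,0],[-62,-32,0],[-95,-49,0],[-128,-66,0],[-160,-82,0],[-182,-94,0],[-193,-99,0]], hand=[0.1,0.1,0.1,0.1,0.1,0.1,0.1,0.1])

```text
time_s: 6.23
position: [0.4881, -0.0321, 0.1152]
tool_rot: [-2.414, -2.009, 0.002]
force: [0.4, 0.4, -0.5]
opening: 0.0174
```

Emit:
apply_moves(delta_rot=[[0,0,0],[0,0,0],[0,0,0],[0,0,0],[0,0,0],[0,0,0],[0,0,0],[0,0,0]], slide=[[0,0,5],[0,0,15],[0,0,28],[0,0,43],[0,0,58],[0,0,70],[0,0,76],[0,0,79]], hand=[0.1,0.1,0.1,0.1,0.1,0.1,0.1,0.1])

```text
time_s: 6.9
position: [0.4893, -0.0285, 0.0355]
tool_rot: [-2.405, -2.019, 0.002]
force: [0.4, 0.2, -0.6]
opening: 0.0175
```

```bash
python3 go.py .49 -.03 .028 -10; python3 - <<'E'
from h import *
for c in("side",):
    im=robot.get_image(c); np.savez(c+"4.npz",**im)
save(dict(np.load("side4.npz")),"s4.png",(220,190,340,310),5)
E
```

```text
t 6.9 p [ 0.4893 -0.0285  0.0355] yaw -10.0 F [ 0.43  0.23 -0.63] op 0.0175
slide mm [-1.4  0.9  7.5] rot [-0.1  -0.01  0.  ]
```

View pics/s4.png

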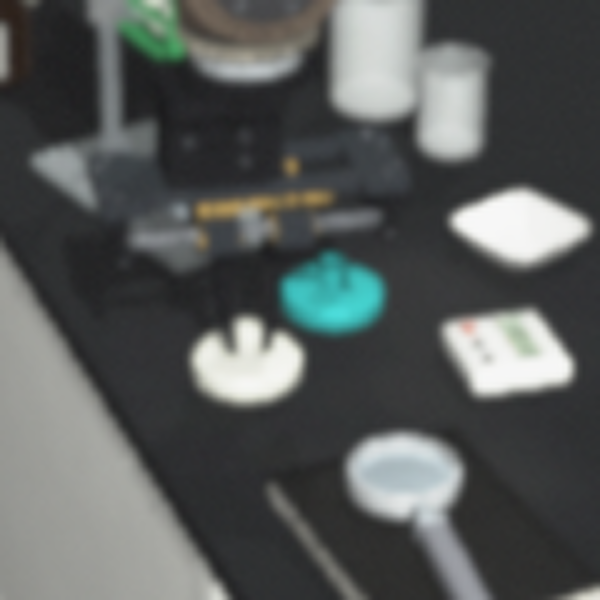

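The lid is just above clear black worktop at crop (247,365), free of the turquoise lid. Lowering by feel.

Emit:
apply_moves(delta_rot=[[0,0,0],[0,0,0],[0,0,0],[0,0,0],[0,0,0]], slide=[[0,0,1.5],[0,0,3],[0,0,4.5],[0,0,5.5],[0,0,5.5]], hand=[0.1,0.1,0.1,0.1,0.1])

```text
time_s: 7.37
position: [0.4898, -0.0293, 0.0312]
tool_rot: [2.408, 2.018, 0.0]
force: [0.6, 0.7, -0.5]
opening: 0.0172
```

Emit:
apply_moves(delta_rot=[[0,0,0],[0,0,0],[0,0,0]], slide=[[0,0,0.7],[0,0,1],[0,0,1]], hand=[0.1,0.1,0.1])

```text
time_s: 7.62
position: [0.4897, -0.0293, 0.0302]
tool_rot: [2.408, 2.018, 0.0]
force: [-0.1, 0.4, 0.0]
opening: 0.0173
```

Emit:
apply_moves(delta_rot=[[0,0,0],[0,0,0],[0,0,0]], slide=[[0,0,0.7],[0,0,1],[0,0,1]], hand=[0.1,0.1,0.1])

```text
time_s: 7.87
position: [0.4897, -0.0293, 0.0291]
tool_rot: [-2.408, -2.018, -0.0]
force: [-0.0, -0.0, -1.2]
opening: 0.0169
```

Emit:
apply_moves(delta_rot=[[0,0,0],[0,0,0],[0,0,0]], slide=[[0,0,0.7],[0,0,1],[0,0,1]], hand=[0.1,0.1,0.1])

```text
time_s: 8.12
position: [0.4897, -0.0293, 0.0287]
tool_rot: [2.407, 2.018, 0.001]
force: [-2.1, -0.1, 9.7]
opening: 0.0171
```

Contact felt (9.7 N). Opening, then straight up.

Emit:
apply_moves(delta_rot=[[0,0,0],[0,0,0],[0,0,0],[0,0,0],[0,0,0],[0,0,0]], slide=[[0,0,-0.5],[0,0,-0.5],[0,0,-0.5],[0,0,-0.5],[0,0,-0.5],[0,0,-0.5]], hand=[0.25,0.35,0.45,0.45,0.45,0.45])

```text
time_s: 8.62
position: [0.4896, -0.0293, 0.0285]
tool_rot: [-2.408, -2.018, 0.0]
force: [0.3, -0.6, -1.1]
opening: 0.0425
```

Emit:
apply_moves(delta_rot=[[0,0,0],[0,0,0],[0,0,0],[0,0,0],[0,0,0],[0,0,0],[0,0,0]], slide=[[0,0,-5],[0,0,-15],[0,0,-35],[0,0,-65],[0,0,-95],[0,0,-120],[0,0,-130]], hand=[0.45,0.45,0.45,0.45,0.45,0.45,0.45])

```text
time_s: 9.2
position: [0.4905, -0.0294, 0.1627]
tool_rot: [2.405, 2.016, 0.005]
force: [-0.3, -0.7, -0.0]
opening: 0.0429
```

```bash
python3 go.py .511 -.273 .12 -7.5; python3 - <<'E'
from h import *
for c in("side","top"):
    im=robot.get_image(c); np.savez(c+"5.npz",**im)
save(dict(np.load("side5.npz")),"s5.png",(220,170,340,290),5)
a=dict(np.load("top5.npz"));save(a,"t5.png",(210,180,410,260),4)
E
```

```text
t 9.2 p [ 0.4905 -0.0294  0.1627] yaw -10.06 F [-0.33 -0.67 -0.04] op 0.0429
slide mm [-236.3   62.5   43.1] rot [ 0.28  0.01 -2.56]
```

View pics/s5.png

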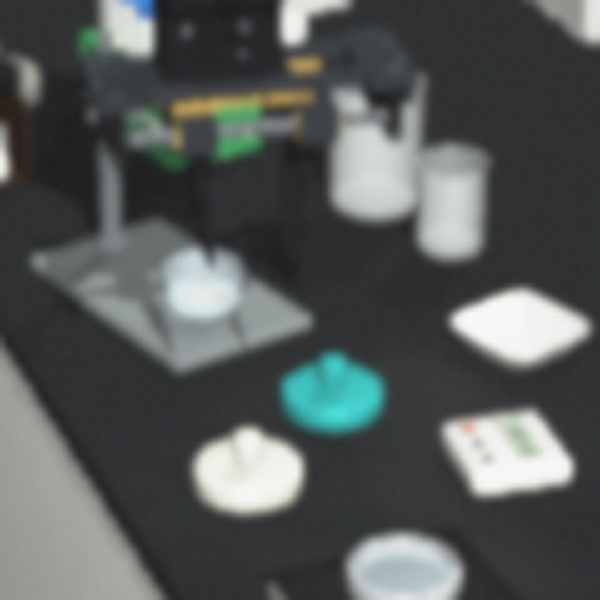

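View pics/t5.png

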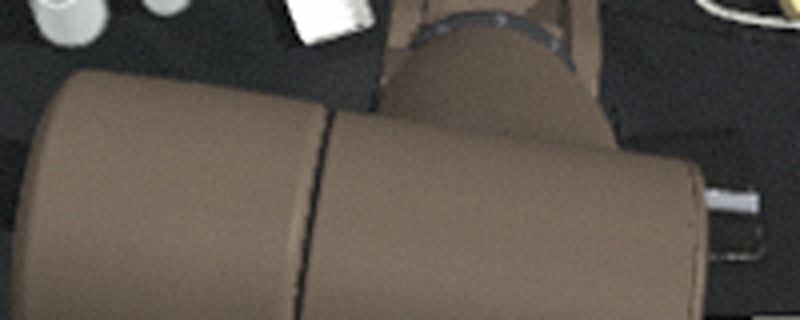

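The side view shows the lid upright on bare worktop (crop (247,470)), and the dish still in place. Next, the loupe.

```bash
python3 go.py .5125 -.265 .1 -7.2
```

```text
t 9.3 p [ 0.4904 -0.0294  0.1612] yaw -10.06 F [0.19 0.36 0.58] op 0.0428
slide mm [-228.1   62.6   61.5] rot [ 0.27  0.01 -2.86]
```

Emit:
apply_moves(delta_rot=[[0,0,0],[0,0,-1],[0,0,-2],[0,0,-3],[0,0,-3],[0,0,-3],[0,0,-3],[0,0,-3]], slide=[[-25,7,5],[-62,17,15],[-100,27,27],[-138,38,40],[-176,48,50],[-210,58,57],[-228,62.5,61],[-228,62.5,61]], hand=[0.5,0.5,0.5,0.5,0.5,0.5,0.5,0.5])

```text
time_s: 9.97
position: [0.5107, -0.268, 0.0956]
tool_rot: [-2.356, -2.075, 0.001]
force: [-0.9, -0.2, 1.1]
opening: 0.0474
```

```bash
python3 go.py .5125 -.265 .0225 -7.2; python3 - <<'E'
from h import *
for c in("side","top"):
    im=robot.get_image(c); np.savez(c+"6.npz",**im)
save(dict(np.load("side6.npz")),"s6.png",(250,220,370,340),5)
a=dict(np.load("top6.npz"));save(a,"t6.png",(210,180,410,260),4)
E
```

```text
t 9.9667 p [ 0.5107 -0.268   0.0956] yaw -7.26 F [-0.86 -0.19  1.05] op 0.0474
slide mm [ 3.1  1.5 73.1] rot [-0.09 -0.03 -0.06]
```

View pics/s6.png

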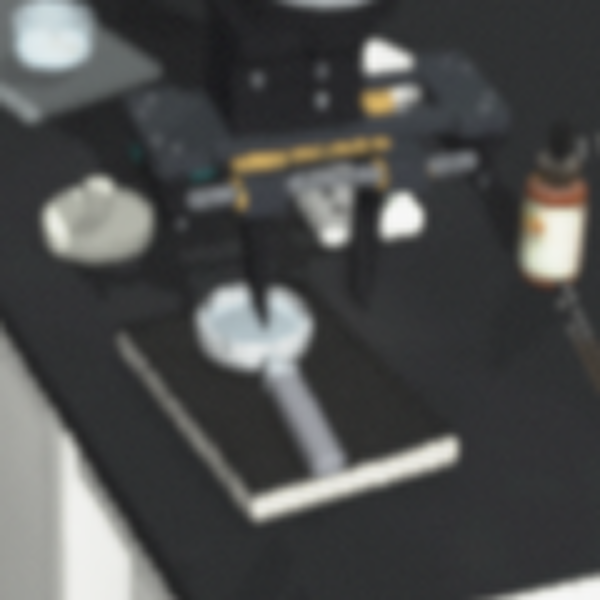

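View pics/t6.png

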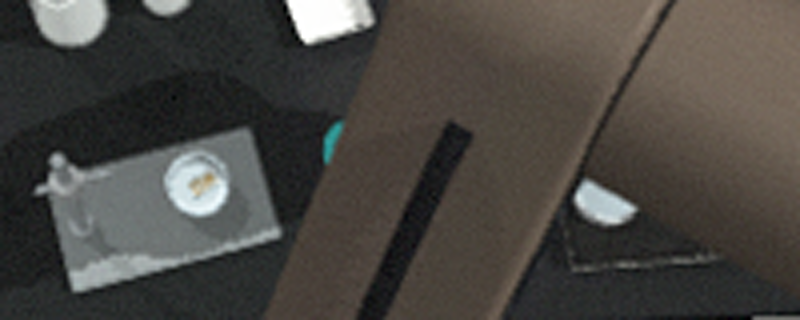

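```bash
python3 go.py .5125 -.265 .0225 -7.2; python3 - <<'E'
from h import *
a=dict(np.load("top6.npz"));save(a,"e6.png",(245,213,275,238),24)
for l in ["electrode","chip","dish","pointer_tip"]:
    for m in robot.mark_of(l,"top")[:2]: print(l,np.array(m["at"])*[560,420],m["conf"])
print(ray(a,260,225,.016))
E
```

```text
t 10.0667 p [ 0.5106 -0.2647  0.0966] yaw -7.14 F [-0.13  0.71  0.78] op 0.0477
slide mm [-0.2  2.1 74.1] rot [-0.11 -0.07  0.06]
electrode [261.128 222.516] 0.37
chip [261.688 226.716] 0.61
dish [264.096 222.18 ] 0.65
dish [259.896 228.984] 0.44
pointer_tip [240.072 223.188] 0.67
[0.54819081 0.17793365 0.016     ]
```

View pics/e6.png

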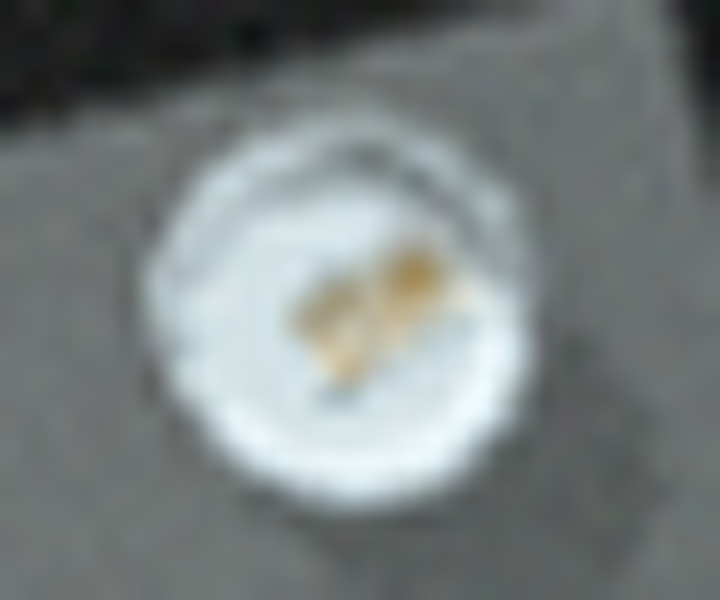

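The enlarged top view shows the chip. The single round gold electrode is at crop (415,270), which is pixel (261.8,223.8). The two contact pads are at the other end, around (338,330). Descending onto the handle.

Emit:
apply_moves(delta_rot=[[0,0,0],[0,0,0],[0,0,0],[0,0,0],[0,0,0],[0,0,0],[0,0,0]], slide=[[0,2,10],[0,2,30],[0,2,50],[0,2,64],[0,2,71],[0,2,73.5],[0,2,73.5]], hand=[0.5,0.5,0.5,0.5,0.5,0.5,0.5])

```text
time_s: 10.85
position: [0.5134, -0.2646, 0.0237]
tool_rot: [-2.353, -2.08, 0.0]
force: [1.2, 0.3, 0.6]
opening: 0.0479
```

```bash
python3 go.py .5125 -.265 .0225 -7.2; python3 - <<'E'
from h import *
a=dict(np.load("top6.npz"));b=dict(np.load("side6.npz"))
e=ray(a,261.8,223.8,.016);print("elec",e, ray(a,262.3,224.3,.016))
print("side px",proj(b,e))
for c in("side",):
    im=robot.get_image(c); np.savez(c+"7.npz",**im)
b=dict(np.load("side7.npz"));save(b,"s7.png",(250,240,350,340),6)
save(b,"es7.png",(240,205,285,240),14)
E
```

```text
t 10.85 p [ 0.5134 -0.2646  0.0237] yaw -7.04 F [1.19 0.28 0.57] op 0.0479
slide mm [-0.5 -0.9  1.2] rot [-0.03 -0.02  0.16]
elec [0.55252667 0.17144725 0.016     ] [0.55054923 0.16968976 0.016     ]
side px (np.float64(264.6882143049808), np.float64(229.34272015429667))
```

View pics/s7.png

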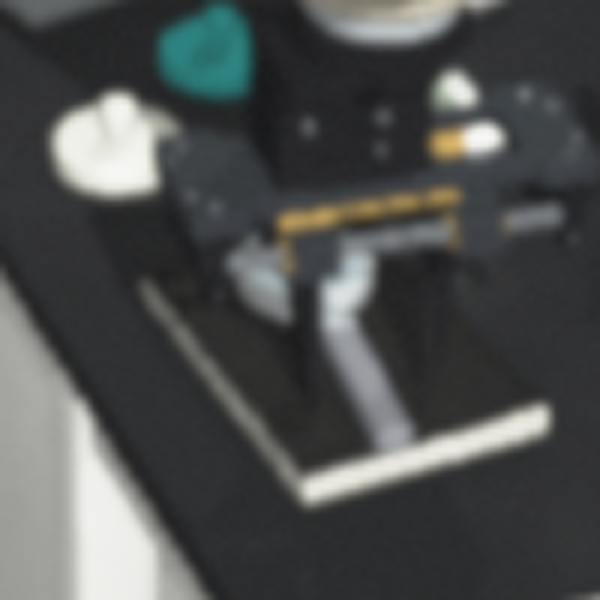

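View pics/es7.png

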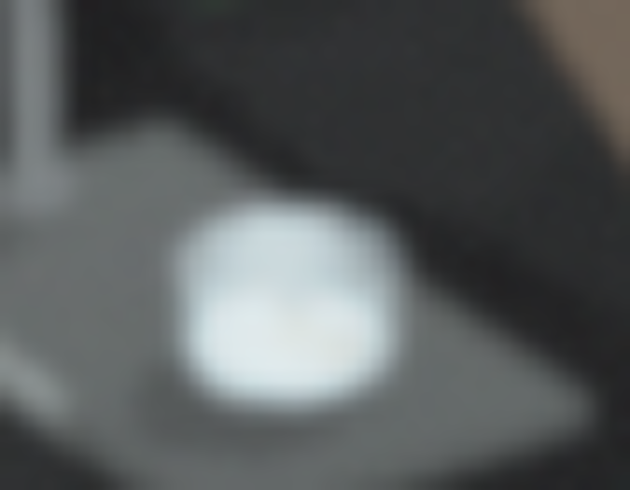

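The fingers straddle the handle (crop finger at (305,390), handle at (368,385)). Closing.

Emit:
apply_moves(delta_rot=[[0,0,0],[0,0,0],[0,0,0],[0,0,0],[0,0,0],[0,0,0],[0,0,0],[0,0,0]], slide=[[0,0,1],[0,0,1],[0,0,1],[0,0,1],[0,0,1],[0,0,1],[0,0,1],[0,0,1]], hand=[0.4,0.3,0.2,0.1,0.05,0.05,0.05,0.05], force=50)

```text
time_s: 11.57
position: [0.5134, -0.265, 0.0233]
tool_rot: [2.354, 2.08, 0.0]
force: [-0.6, -0.1, 4.1]
opening: 0.0154
```

Emit:
apply_moves(delta_rot=[[0,0,0],[0,0,0],[0,0,0],[0,0,0],[0,0,0],[0,0,0],[0,0,0],[0,0,0]], slide=[[0,0,0],[0,0,0],[0,0,-2],[0,0,-6],[0,0,-14],[0,0,-26],[0,0,-40],[0,0,-50]], hand=[0.05,0.05,0.05,0.05,0.05,0.05,0.05,0.05])

```text
time_s: 12.23
position: [0.5137, -0.2651, 0.075]
tool_rot: [2.353, 2.079, 0.001]
force: [0.7, -0.6, -1.7]
opening: 0.0155
```

```bash
python3 go.py .5125 -.265 .2 -7.2; python3 - <<'E'
from h import *
for c in("side",):
    im=robot.get_image(c); np.savez(c+"8.npz",**im)
b=dict(np.load("side8.npz"));save(b,"s8.png",(250,210,350,310),6)
E
```

```text
t 12.2333 p [ 0.5137 -0.2651  0.075 ] yaw -7.07 F [ 0.67 -0.57 -1.73] op 0.0155
slide mm [-1.00e-01 -1.00e+00 -1.25e+02] rot [0.07 0.03 0.13]
```

View pics/s8.png

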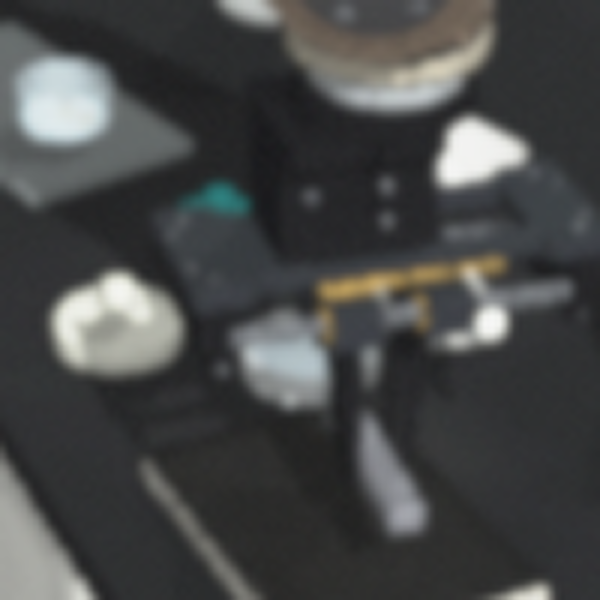

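Lens held (opening 15.5 mm). Before carrying it over, I'll refine the pointer height by overlaying predictions on the saved pictures.

```bash
python3 - <<'E'
from h import *
a=dict(np.load("top0.npz")); b=dict(np.load("side0.npz")); a6=dict(np.load("top6.npz"))
print(K(a),K(b))
d=np.array([-.236,.972]); c=np.array([.5273,.2125])
def ov(im,x0,y0,w,h,s,n):
    C=im["color"][y0:y0+h,x0:x0+w,::-1]; C=cv2.resize(C,None,fx=s,fy=s,interpolation=cv2.INTER_CUBIC); D=C.copy()
    def q(X): u=proj(im,X); return (int((u[0]-x0+.5)*s),int((u[1]-y0+.5)*s))
    for z,col in ((.11,(0,0,255)),(.12,(0,255,0)),(.13,(255,0,0))):
        p0=np.array([*(c+.072*d-.0135*d),z]);p1=np.array([*(c+.032*d),z])
        cv2.line(D,q(p0),q(p1),col,1); 
    cv2.line(D,q(np.array([*(c+.072*d),.01])),q(np.array([*(c+.072*d),.175])),(255,0,255),1)
    cv2.imwrite("pics/"+n,np.hstack([C,D]))
ov(b,228,170,32,40,12,"ovs.png"); ov(a,218,212,32,28,12,"ovt.png"); ov(a6,218,212,32,28,12,"ovt6.png")
E
```

```text
(np.float64(409.19880959344675), array(289.84934379), array(206.17419268)) (np.float64(489.1487579531511), array(280.41765385), array(211.75889994))
```

View pics/ovs.png

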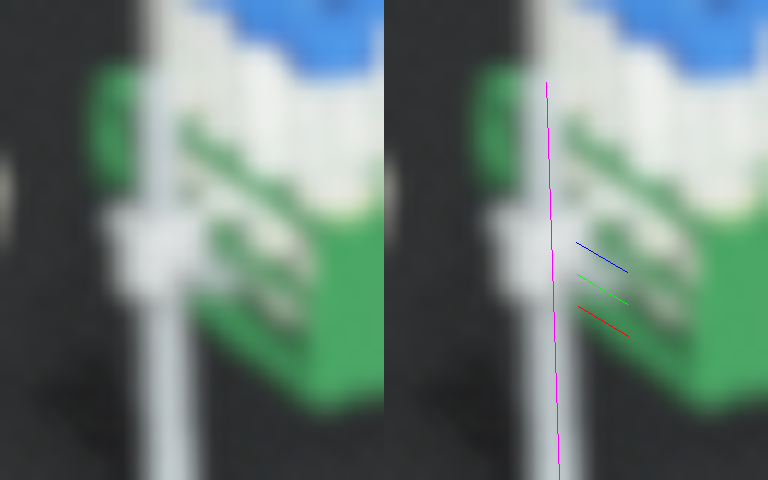

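View pics/ovt.png

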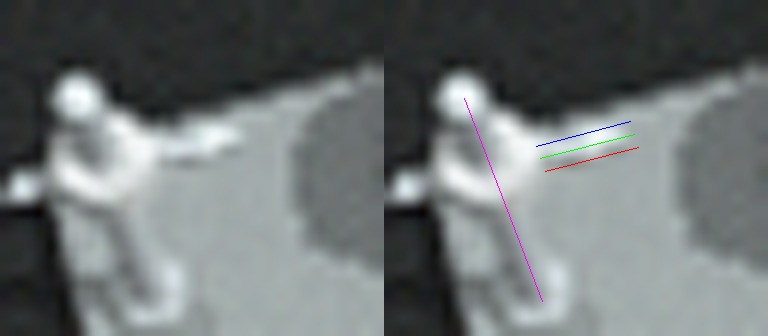

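View pics/ovt6.png

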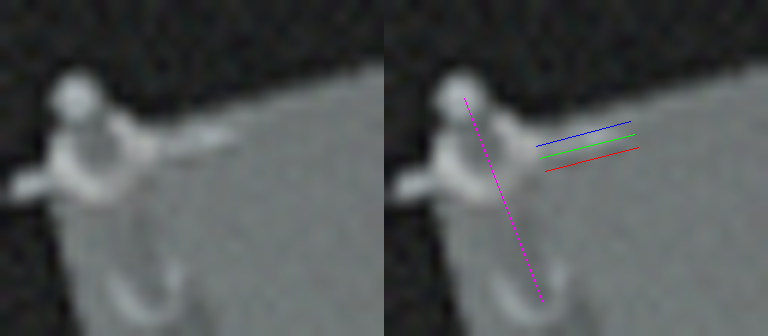

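The overlays put the pointer at z ≈ 0.122–0.125 m (side clamp 0.1227, side pointer ~0.1255, top ~0.122). I'll use 0.123 for the lens.

```bash
python3 go.py .5424 .0901 .165 -7.07
```

```text
t 12.2833 p [ 0.5143 -0.2655  0.0765] yaw -7.06 F [1.49 0.16 0.4 ] op 0.0156
slide mm [356.2 -15.5 -89.1] rot [0.19 0.09 0.01]
```

Emit:
apply_moves(delta_rot=[[0,0,0],[0,0,0],[0,0,0],[0,0,0],[0,0,0],[0,0,0],[0,0,0],[0,0,0]], slide=[[0,0,-5],[0,0,-15],[0,0,-30],[0,0,-48],[0,0,-66],[0,0,-80],[0,0,-88],[0,0,-90]], hand=[0.05,0.05,0.05,0.05,0.05,0.05,0.05,0.05])

```text
time_s: 12.95
position: [0.5137, -0.2651, 0.1645]
tool_rot: [2.353, 2.079, 0.001]
force: [0.1, -0.9, -1.3]
opening: 0.0155
```

```bash
python3 go.py .5424 .0901 .165 -7.07;python3 - <<'E'
from h import *
for c in("side","top"):
    im=robot.get_image(c); np.savez(c+"9.npz",**im); save(im,c[0]+"9.png",(230,150,430,280),4)
E
```

```text
t 12.95 p [ 0.5137 -0.2651  0.1645] yaw -7.06 F [ 0.09 -0.95 -1.32] op 0.0155
slide mm [356.1 -15.2  -0.7] rot [0.1  0.04 0.01]
```

View pics/s9.png

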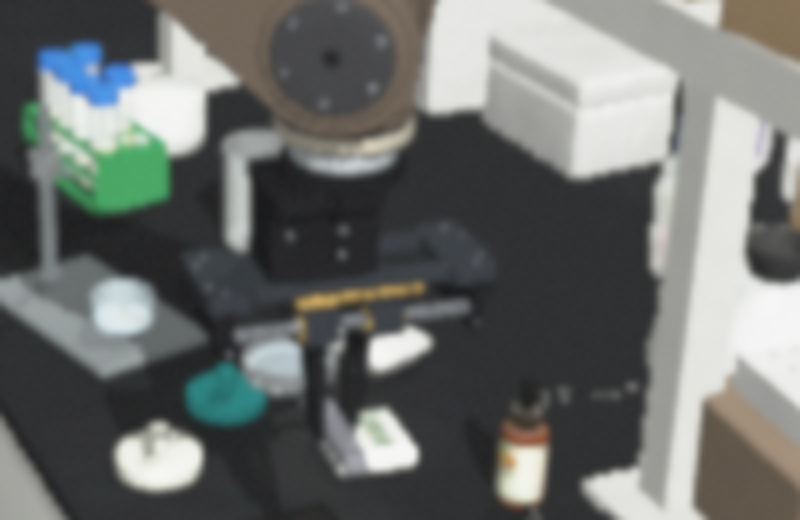

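View pics/t9.png

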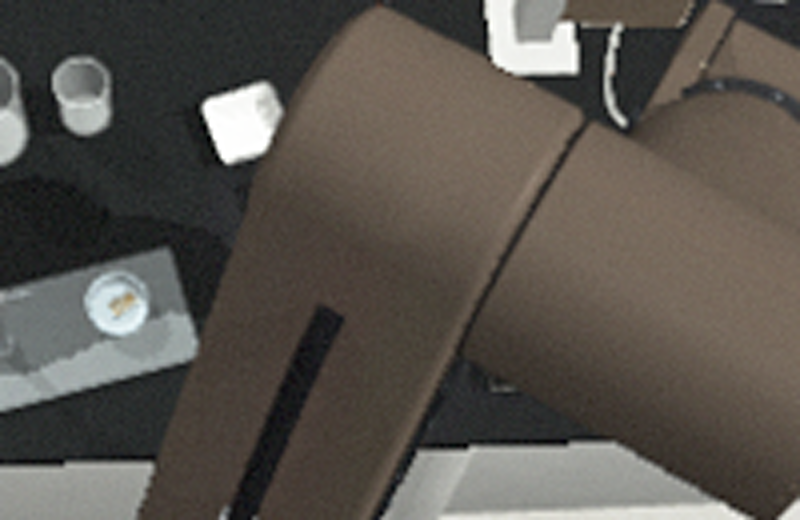

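The lens is clear of the notebook and the dish hasn't moved. Carrying it over.

Emit:
apply_moves(delta_rot=[[0,0,0],[0,0,0],[0,0,0],[0,0,0],[0,0,0],[0,0,0],[0,0,0],[0,0,0]], slide=[[8,0,0],[28,-1,0],[56,-2,0],[88,-4,0],[120,-5,0],[152,-6.5,0],[180,-8,0],[200,-8.5,0]], hand=[0.05,0.05,0.05,0.05,0.05,0.05,0.05,0.05])

```text
time_s: 13.72
position: [0.5288, -0.0626, 0.1622]
tool_rot: [-2.352, -2.08, 0.001]
force: [-0.3, -0.9, -1.9]
opening: 0.0157
```

Emit:
apply_moves(delta_rot=[[0,0,0],[0,0,0],[0,0,0],[0,0,0],[0,0,0],[0,0,0],[0,0,0],[0,0,0]], slide=[[15,-0.5,0],[40,-2,0],[70,-3,0],[100,-4.5,0],[125,-5.5,0],[144,-6.5,0],[154,-6.5,0],[156,-6.5,0]], hand=[0.05,0.05,0.05,0.05,0.05,0.05,0.05,0.05])

```text
time_s: 14.38
position: [0.5418, 0.0918, 0.1624]
tool_rot: [-2.351, -2.082, 0.001]
force: [-0.1, 0.4, -0.6]
opening: 0.0153
```

Emit:
apply_moves(delta_rot=[[0,0,0],[0,0,0],[0,0,0],[0,0,0],[0,0,0],[0,0,0],[0,0,0]], slide=[[0,0,3],[0,0,10],[0,0,20],[0,0,29],[0,0,35],[0,0,37],[0,0,37]], hand=[0.05,0.05,0.05,0.05,0.05,0.05,0.05])

```text
time_s: 14.97
position: [0.542, 0.0899, 0.1253]
tool_rot: [-2.354, -2.079, 0.002]
force: [0.3, -0.1, -0.5]
opening: 0.0157
```

```bash
python3 go.py .5424 .0901 .128 -7.07;python3 - <<'E'
from h import *
for c in("side","top"):
    im=robot.get_image(c); np.savez(c+"10.npz",**im); save(im,c[0]+"10.png",(210,150,330,250),6)
im=dict(np.load("side10.npz"));print([(np.array(m["at"])*[560,420],m["conf"]) for m in robot.mark_of("loupe_lens","side")])
print("expect lens px",proj(im,np.array([.5525,.1714,.123])))
P=cloud(im); z=P[...,2]
for m in robot.regions_of("loupe","side")[:2]:
    k=m["mask"]&(z>.1)&(z<.15)&(P[...,0]<.62)&(P[...,0]>.5)&(P[...,1]>.13)&(P[...,1]<.21); q=P[k]
    print(m["conf"],m["mask"].sum(),len(q), (q.min(0).round(4),q.max(0).round(4),q.mean(0).round(4)) if len(q) else "")
E
python3 go.py .5424 .0901 .128 -7.07
```

```text
t 14.9667 p [0.542  0.0899 0.1253] yaw -7.09 F [ 0.32 -0.06 -0.46] op 0.0157
slide mm [ 0.3  0.4 -2.7] rot [-0.08  0.01 -0.02]
[(array([264.88 , 202.104]), 0.61)]
expect lens px (np.float64(264.4269834014209), np.float64(200.7156252937773))
0.57 136 88 (array([0.5205, 0.1431, 0.1139]), array([0.5789, 0.2062, 0.129 ]), array([0.5421, 0.171 , 0.1237]))
0.36 299 0 
t 15.1667 p [0.5424 0.0902 0.1265] yaw -7.07 F [ 0.73 -0.71 -1.49] op 0.0155
slide mm [-0.1 -0.  -1.5] rot [ 0.04 -0.01  0.  ]
```

View pics/s10.png

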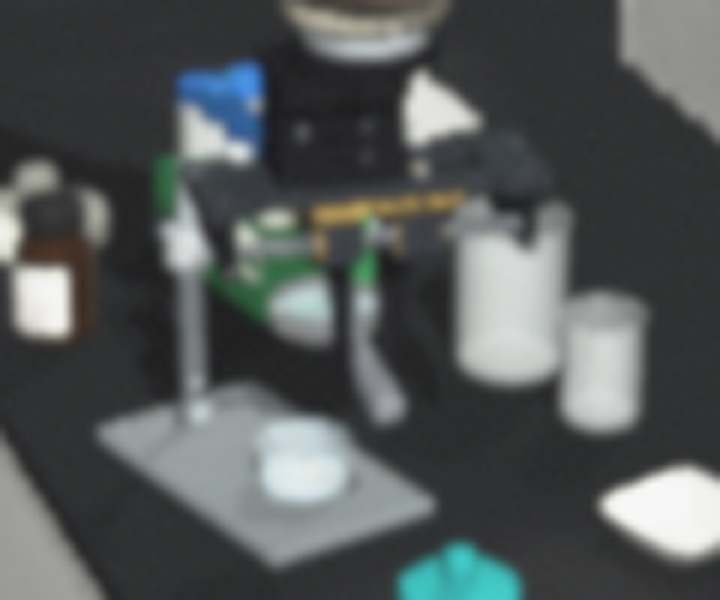

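View pics/t10.png

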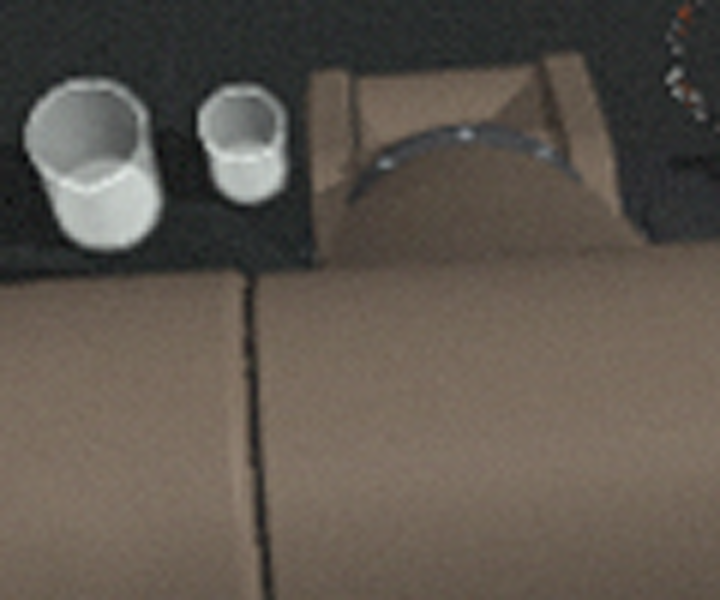

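Emit:
apply_moves(delta_rot=[[0,0,0],[0,0,0],[0,0,0],[0,0,0]], slide=[[0,0,-1],[0,0,-1.5],[0,0,-1.5],[0,0,-1.5]], hand=[0.05,0.05,0.05,0.05])

```text
time_s: 15.5
position: [0.5423, 0.0902, 0.1279]
tool_rot: [2.354, 2.08, 0.001]
force: [0.3, -0.5, -1.0]
opening: 0.0151
```

```bash
python3 - <<'E'
from h import *
ims=[robot.get_image("side") for _ in range(4)]; im=ims[-1]; np.savez("side11.npz",**im)
s=robot.sense();print(s["time_s"],s["position"].round(4))
zm=np.median([i["z_map"] for i in ims],0); im2=dict(im); im2["z_map"]=zm
P=cloud(im2); z=P[...,2]
loup=(z>.1)&(z<.15)
# frame local coordinates: u along handle axis from lens est.
R=Ro.from_rotvec(s["tool_rot"]).as_matrix(); L=(P-s["position"])@R
g=im["color"].min(2)>105
for lo,hi in((-60,-45),(-45,-30),(-30,-12),(50,65),(65,80),(80,95),(95,115)):
    k=loup&g&(L[...,0]*1000>lo)&(L[...,0]*1000<hi)&(abs(L[...,1])<.035)
    q=P[k]; 
    if len(q): print(lo,hi,len(q),"z max/med",np.percentile(q[:,2],[95,50,5]).round(4),"y range",np.percentile(L[k][:,1],[2,98]).round(4))
C=im["color"][:,:,::-1][185:230,245:285].copy(); s8=14
C=cv2.resize(C,None,fx=s8,fy=s8,interpolation=cv2.INTER_CUBIC); D=C.copy()
def q(X): u=proj(im,X); return [int((u[0]-245+.5)*s8),int((u[1]-185+.5)*s8)]
p=s["position"]; t=np.linspace(0,2*np.pi,60)
for dz,col in((-.0065,(0,0,255)),(.0065,(0,255,0))):
    pts=[q(p+R@np.array([.082+.031*np.cos(a),.031*np.sin(a),.0048-dz])) for a in t]
    cv2.polylines(D,[np.array(pts,np.int32)],True,col,1)
    h=[q(p+R@np.array([.082-r,w,.0048-dz])) for r,w in((51,-8),(51,8),(133,8),(133,-8))and[(.051,-.008),(.051,.008),(.133,.008),(.133,-.008)]]
    cv2.polylines(D,[np.array(h,np.int32)],True,col,1)
cv2.imwrite("pics/ov11.png",cv2.resize(np.hstack([C,D]),None,fx=.7,fy=.7))
E
```

```text
15.7 [0.5422 0.0902 0.1276]
-60 -45 15 z max/med [0.1315 0.1251 0.121 ] y range [-0.008   0.0045]
-45 -30 13 z max/med [0.132  0.1298 0.1271] y range [-0.0081  0.005 ]
-30 -12 14 z max/med [0.1342 0.1303 0.1275] y range [-0.0084  0.0041]
50 65 30 z max/med [0.1305 0.1257 0.1187] y range [-0.0211  0.0191]
65 80 23 z max/med [0.1303 0.1261 0.1201] y range [-0.0298  0.0218]
80 95 25 z max/med [0.129  0.1268 0.1243] y range [-0.0315  0.0275]
95 115 29 z max/med [0.13   0.126  0.1237] y range [-0.0264  0.0254]
```

View pics/ov11.png

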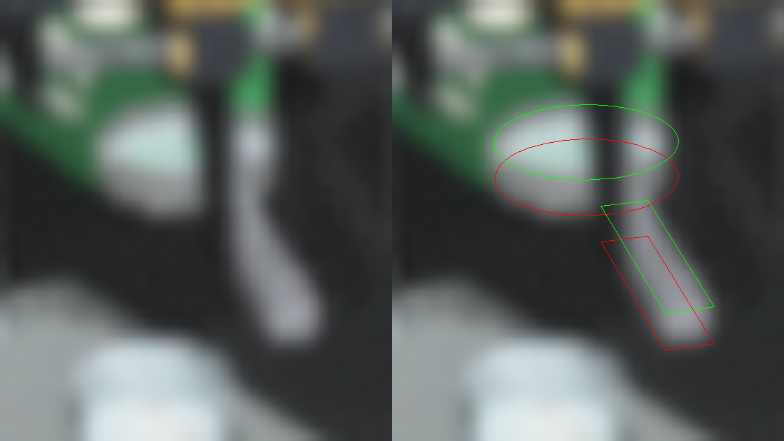

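```bash
python3 - <<'E'
from h import *
for n in("top6","top9"):
    a=dict(np.load(n+".npz"));c=a["color"].astype(float); w=np.clip(c[...,0]-c[...,2]-5,0,None); 
    print(n);print(w[220:230,255:266].round(0).astype(int))
    x=w[222:226,261:265];v,u=np.mgrid[222:226,261:265]; print((u*x).sum()/x.sum(),(v*x).sum()/x.sum(), ray(a,(u*x).sum()/x.sum(),(v*x).sum()/x.sum(),.016))
save(dict(np.load("side11.npz")),"s11.png",(210,150,350,290),5)
E
```

```text
top6
[[ 0  0  0  0  0  0  0  0  0  0  0]
 [ 0  0  0  0  0  0  0  0  0  0  0]
 [ 0  0  0  0  0  0  0  0  0  0  0]
 [ 0  0  0  0  0  0  7 20  0  0  0]
 [ 0  0  0  0  0  8 42 66 20  0  0]
 [ 0  0  0 21 31 26 46 44 12  0  0]
 [ 0  0 11 26 20 22 33 10  0  0  0]
 [ 0  0  0 29 28 18  5  0  0  0  0]
 [ 0  0  0  2 31  0  0  0  0  0  0]
 [ 0  0  0  0  0  0  0  0  0  0  0]]
261.7548638132296 224.29182879377433 [0.55065434 0.17163534 0.016     ]
top9
[[ 0  0  0  0  0  0  0  0  0  0  0]
 [ 0  0  0  0  0  0  0  0  0  0  0]
 [ 0  0  0  0  0  0  0  0  0  0  0]
 [ 0  0  0  0  0  0  6 20  0  0  0]
 [ 0  0  0  0  0  8 41 65 21  0  0]
 [ 0  0  0 18 26 27 46 45 13  0  0]
 [ 0  0 10 25 20 22 34 13  0  0  0]
 [ 0  0  0 27 29 18  6  0  0  0  0]
 [ 0  0  0  1 33  0  0  0  0  0  0]
 [ 0  0  0  0  0  0  0  0  0  0  0]]
261.7704280155642 224.30350194552528 [0.55060767 0.17158041 0.016     ]
```

View pics/s11.png

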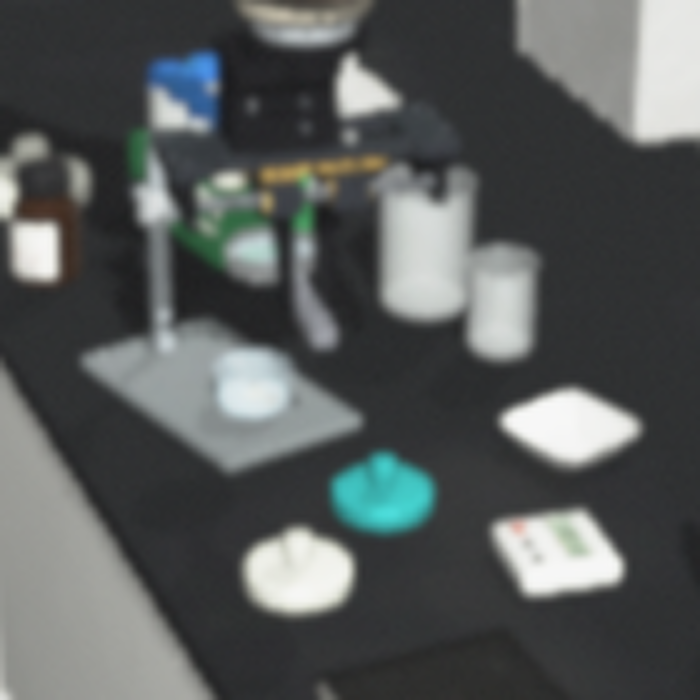

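Lid upright (crop (298,572)), dish in place (252,383), lens held level over it at (252,255) and at the clamp's height. Handing in.

```bash
python3 - <<'E'
from h import *
s=robot.sense();print(s["time_s"],abs(s["dq"]).max(),s["opening"]); print(robot.job_done())
E
```

```text
15.7 0.00209490125556043 0.015829810822894228
the job is handed in; nothing more can be done
None
```

I took the smaller white lid off the dish by its knob at 20 N and set it upright on bare worktop at about (0.49, -0.03). The lens, gripped by its handle at 50 N, is held over the electrode. The job was handed in at 15.7 s; no verdict was reported.

**Last checks**
- **Lens height:** the overlay and depth readings put the lens centre at z ≈ 0.122–0.123 m. My pointer estimates were 0.122 to 0.1255 m, so they differ by about 3 mm. I aimed for 0.123.
- **Lens position:** it is about 2 mm from the electrode, at roughly (0.551, 0.171). That comes from the arm pose and the side-view overlay, because the arm hid the top view at the end.
- **Tilt:** about 0.02 rad, since the lens end sits slightly lower than the handle.
- **Lid, dish and other things:** in the last side view the lid stood upright, and the dish and everything else in view looked unmoved. The chip was last seen in the dish from above just before I carried the lens over.

**What disagreed:** the network's marks were scattered. In the top view the pointer tip varied by about 2.5 rows, roughly 23 mm of height, and the side view put the lens about 4 mm lower than the overlay did. I relied on the overlays instead.

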